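Snug the screen press evenly

TASK

Clamp the freshly glued phone screen: tighten the four orange thumb nuts of the press a little at a time, crosswise (never one side ahead of the other), so that the clear plate comes down evenly (never leaning more than about a degree) until it is fully seated on the phone and every nut is snug but not over-tight. Do not press on the plate itself, leave the things around the press where they are, and let go of everything at the end.

Things in the scene. Friction and masses are not known exactly. Their poses are not given: they have to be found in the camera images.
- jig: Aluminium screen press fixed on the bench: base 200 (x) by 160 (y) by 12 mm, origin under its centre, z up. A black phone lies on its bed. Four sprung pins hold the plate 1.7 to 3.9 mm above the phone (the bed is set by hand and not measured); each pushes up with 2 N at first, 0.5 N more per mm. Guide posts round the plate stand no higher than it.
- plate: Clear press plate with aluminium rim, 150 (x) by 120 (y) by 6 mm, about 0.5 kg, loose between the guide posts; origin at the centre of its underside, z up, axes as the jig's. At first it lies level on the pins, underside 32 mm above the jig's origin; the nuts draw it down onto the phone. One nut alone lowered 1 mm leans it about 0.5 degrees, two neighbours about 0.6.
- nut1: Orange thumb nut at jig (+45, +45) mm. Origin on its axis at the underside of its steel washer, z up. All four nuts alike: round flange 30 mm across, 4 to 10 mm above the origin; on it an upright wing to grip, 30 mm long along the nut's x, 12 mm thick along its y, 10 to 38 mm above the origin, white mark on top at the +x end.
- nut2: Thumb nut like nut1, at jig (+45, -45) mm. All nuts: turning clockwise seen from above tightens; quick thread, the nut and its wing sink 3 mm per radian, so the gripper must sink with it while turning. They start loose, washer 0.1 to 0.7 mm above the plate; from there to snug takes about 1.2 to 2.3 rad in all, and they stay where left.
- nut3: Thumb nut like nut1, at jig (-45, -45) mm. All nuts: once the plate is seated, the clamping force climbs about 45 N per radian of wing turn; before that it stays below about 8 N. Snug is 17 to 33 N on each: aim for 25 N, as tightening the others later shifts it a little; more than that is over-tight and strains the screen.
- nut4: Thumb nut like nut1, at jig (-45, +45) mm. All nuts: the wing sits on a rubber hub and twists 0.67 rad per N m ahead of the nut, springing back when let go. The moment to turn: 0.02 N m loose, below 0.1 while drawing the plate down, then climbing with the clamping force, about 0.009 N m per N (10 percent either way): a good snug is 0.23 N m held, 0.30 is too much.
- tip_cup: Red plastic cup, 72 mm across, 90 mm high; bystander, origin under its centre.
- cleaner: White cleaner bottle with blue cap, 56 mm across, 130 mm high; bystander, origin under its centre.
- parts_tray: Blue divided parts tray 120 by 160 by 30 mm; bystander, origin under its centre.
- tape_roll: Roll of pale tape lying flat, 90 mm across, 40 mm high; bystander, origin under its centre.

How it is judged:
At the end, for the whole second after the job is handed in: Each of the four nuts presses on the plate with 17 to 33 N, the plate is level within 0.006 rad (0.34 degrees) and at rest on the phone, the bystanders are within 20 mm of where they stood, and the robot touches nothing (contact force between nut1 and plate between 17 and 33 N and contact force between nut2 and plate between 17 and 33 N and contact force between nut3 and plate between 17 and 33 N and contact force between nut4 and plate between 17 and 33 N and angle between plate's own z axis and vertical below 0.006 rad and linear speed of plate below 0.01 m/s and distance of each of tip_cup, cleaner, parts_tray, tape_roll from where it was at the start of the episode below 0.02 m).
It fails at once if the plate leans more than 0.0227 rad (1.3 degrees) (angle between plate's own z axis and vertical above 0.0227 rad).
It fails at once if one side is drawn down ahead of the other: two neighbouring nuts both stand more than 1.6 mm lower than the nuts across from them ((z of nut1 in the frame of nut4 below -0.0016 m and z of nut2 in the frame of nut3 below -0.0016 m) or (z of nut2 in the frame of nut1 below -0.0016 m and z of nut3 in the frame of nut4 below -0.0016 m) or (z of nut3 in the frame of nut2 below -0.0016 m and z of nut4 in the frame of nut1 below -0.0016 m) or (z of nut4 in the frame of nut3 below -0.0016 m and z of nut1 in the frame of nut2 below -0.0016 m)).
It fails at once if a nut is over-tightened: it presses on the plate with more than 48 N (contact force between any of nut1, nut2, nut3, nut4 and plate above 48 N).
It fails at once if the robot presses on the plate with more than 10 N (contact force between any of the fingers, the arm and plate above 10 N).
It fails at once if a bystander is knocked more than 20 mm (distance of any of tip_cup, cleaner, parts_tray, tape_roll from where it was at the start of the episode above 0.02 m).
It also fails if it takes over 72 s, if anything falls off the work surface, if the arm or the gripper's body presses on something with over 40 N, if the wrist force passes 120 N, or if a joint passes its speed limit or range.

ROBOT

A 7-joint arm with a two-finger parallel gripper is mounted at the origin on the work surface. World frame = base frame: x ahead of the robot, y to its left, z up, the work surface at z = 0. Lengths are in m, angles in rad, forces in N, time in s.
With the tool pointing down it reaches from about 0.4 to 0.85 m from the base axis. Payload 4.5 kg.
Tool frame: the origin (TCP) lies between the finger pads; the fingertips stand 25 mm ahead of it and the grasp point (between the pads) lies 6 mm ahead of it; z points along the fingers, y is the line along which they close (so a half turn about z gives the same grasp; the last joint's range is limited). The gripper opens to 88 mm and grips with 3 to 60 N. Pads are 18 mm wide; open, the fingers measure 123 mm over their backs; the gripper's body (75 mm by 187 mm) begins 45 mm behind the grasp point.
Start: joints at [-1.241, 0.689, -0.195, 1.565, 0.157, 0.902, -0.215], TCP at [0.182, 0.598, 0.264] pointing down, gripper open.
Joint ranges: [-3.01, 3.01], [-0.46, 2.08], [-1.47, 1.51], [0.13, 2.56], [-1, 4.14], [0.04, 2.09], [-2.66, 2.66]. Speed limits (rad/s): [2.57, 2.57, 3.14, 3.14, 3.14, 3.14, 3.14].

INTERFACE

Orientations are given as a unit quaternion [x, y, z, w].
In Python, from plant import r, imaging gives the robot as it stands.
- The arm moves only by the shell command python3 -m pendant 'ROWS' [FORCE]. ROWS is JSON, a list of rows, each a list of 3 entries, a list of its own where there are three numbers: the shift along the tool's x, y, z in mm, then the turn, a rotation vector about the tool's x, y, z in degrees, then the closure in counts, from 0 (fully open) to 255 (shut). In form: [[[tx, ty, tz], [wx, wy, wz], gripper], ...]. A call has exactly 10 rows; each row shifts and turns the commanded pose from where the row before left it, along the tool's axes as they then stand; what a row does not reach is not made up. A row lasts 1/8 s, in which the tool goes at most 62.5 mm and 10.7 degrees, less where a joint would pass 70% of its speed; a pose out of reach is approached as far as the arm can. A call with a gripper value outside its range is refused whole. The fingers move at their own pace and stop on an object; FORCE is the grip in N (left out, the last holds). Time passes only in rows, so rows that do not move let the fingers close, or fill a call up. It gives the time, the measured TCP pose, the force, the opening and the grip force at its end, in the units of the state.
- r.state(): the state, without advancing time (a new reading comes with each control period).
- imaging.capture(name): name is "side" or "top" or "wrist"; returns a dict with "image" (384x512x3 uint8, red, green, blue), "range_z" (384x512 float32, m along the optical axis (not along the pixel's ray), 0 where there is no reading), "K" (3x3 intrinsics, pixels), "world_from_camera" (4x4, takes a point from camera to world coordinates); the wrist camera has in their place "T_tool_cam" (4x4, takes a point from camera to tool coordinates, whose origin is the TCP and whose axes are the flange's). Camera axes: x right, y down, z forward; pixel columns grow to the right and rows downward; lengths in m; the calibration is good to about 2 mm. The wrist camera is an equidistant fisheye: a pixel r from the principal point sees the ray r / f radians off the axis. A picture is of the moment at which its call begins: read the wrist's pose just before it.
- r.finish_job(): hands the job in; it is judged then, once.
The state is a dict: "t": time; "qpos": joint angles; "qd": joint speeds; "joint_efforts": joint torques, N m; "tool_pos": TCP position; "tcp_rot": TCP orientation; "ft_force": force on the tool from outside, world axes, zero at the start; "ft_torque": the same for the moment, N m; "width": opening from 0.0 (shut) to 1.0 (fully open); "gripper_force": force on a finger pad.
Only numpy, scipy, OpenCV 4.12 (cv2) and the standard library are available. Lean on these libraries where they do the work, as an engineer would, in place of code of your own. Each camera call takes 0.05 s, during which the arm holds its last target. There are 200 camera calls.

## Working session

There is one attempt and no reset: what is moved stays moved. The work goes in short steps, Python scripts to look and compute and a shell command to move; the robot and the scene stay as the last step left them, time stands still between calls to the robot, and variables do not carry over. Pictures are saved under pics/ and viewed, at most 10 in all, crops included, and the job is handed in when it is done.

```bash
ls; mkdir -p pics; python3 - <<'E'
from plant import r, imaging
import cv2,numpy as np
s=r.state(); print(s)
for n in ["top","side"]:
    c=imaging.capture(n); np.savez(f"{n}.npz",**c)
    cv2.imwrite(f"pics/{n}0.png",c["image"][:,:,::-1]); print(c["K"],c["world_from_camera"])
E
```

```text
pics
{'t': 0.0, 'qpos': array([-1.24117713,  0.68999287, -0.19453136,  1.56634928,  0.15729466,
        0.90248033, -0.21509232]), 'qd': array([ 1.05641230e-04,  3.20509367e-05, -1.32923401e-03, -5.11556570e-04,
       -4.05730860e-04, -1.31355327e-04,  4.76210627e-04]), 'joint_efforts': array([-3.62018818e-04, -5.27564406e+01, -1.26702625e+00, -1.53426576e+01,
       -5.26838342e-02,  6.63470244e-03,  1.69364130e-04]), 'tool_pos': array([0.18206457, 0.5972803 , 0.26290348]), 'tcp_rot': array([ 1.47319964e-01,  9.89088461e-01, -9.15506111e-04, -7.81744154e-05]), 'ft_force': array([-0.19536642,  0.18111593,  0.115919  ]), 'ft_torque': array([ 0.0110107 ,  0.01899023, -0.01976518]), 'gripper_force': 0.0, 'width': 0.9979930197256555}
[[449.02487995   0.         250.89499209]
 [  0.         449.02487995 187.31783463]
 [  0.           0.           1.        ]] [[-0.00920774 -0.995313    0.09626658  0.40342226]
 [-0.99965301  0.01153819  0.02367966 -0.00781965]
 [-0.02467941 -0.09601514 -0.99507388  1.34270595]
 [ 0.          0.          0.          1.        ]]
[[347.42181335   0.         256.81960284]
 [  0.         347.42181335 189.91730499]
 [  0.           0.           1.        ]] [[ 0.98756093 -0.07189267  0.13983865  0.36807496]
 [-0.15676885 -0.5187553   0.84042636 -0.86486945]
 [ 0.01212154 -0.85189459 -0.523573    0.61488493]
 [ 0.          0.          0.          1.        ]]
```

View pics/top0.png

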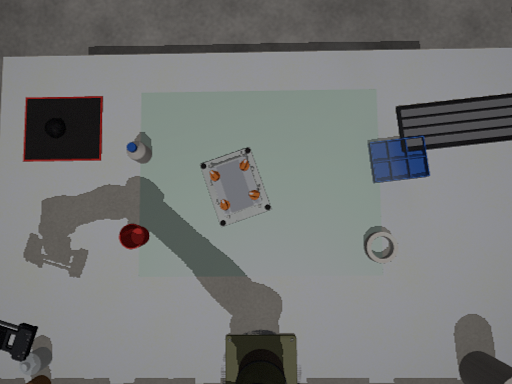

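View pics/side0.png

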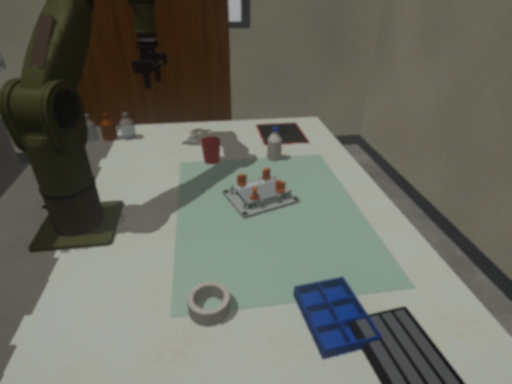

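```bash
cat > h.py <<'E'
import numpy as np, cv2
from scipy.spatial.transform import Rotation as R
def orange(im):
    h=cv2.cvtColor(im,cv2.COLOR_RGB2HSV)
    return cv2.inRange(h,(4,140,90),(18,255,255))
def blobs(m,amin):
    n,l,s,c=cv2.connectedComponentsWithStats(m)
    return [(c[i],s[i,4],l==i) for i in range(1,n) if s[i,4]>=amin]
def plane(o,d,z): return o+d*((z-o[2])/d[2])
def toolyaw(s): # yaw of tool x axis in world, deg
    x=R.from_quat(s["tcp_rot"]).as_matrix()[:,0]; return np.degrees(np.arctan2(x[1],x[0]))
E
python3 - <<'E'
from h import *
c=np.load("top.npz"); K=c["K"];T=c["world_from_camera"]
for p,a,m in blobs(orange(c["image"]),15):
    d=T[:3,:3]@np.linalg.inv(K)@[p[0],p[1],1]; q=plane(T[:3,3],d,.062)
    print(p,a,q, np.median(c["range_z"][m]))
from plant import r
s=r.state(); print(R.from_quat(s["tcp_rot"]).as_matrix().round(3),toolyaw(s))
E
```

```text
[244.         165.23809524] 63 [0.59145837 0.04193833 0.062     ] 1.2823162
[214.45454545 175.85454545] 55 [0.56169535 0.12729634 0.062     ] 1.2797385
[254.42105263 194.68421053] 57 [0.50603093 0.01276091 0.062     ] 1.2749332
[224.87931034 204.98275862] 58 [0.4774379  0.09753607 0.062     ] 1.2730982
[[-0.957  0.291 -0.   ]
 [ 0.291  0.957 -0.002]
 [-0.    -0.002 -1.   ]] 163.05468696647938
```

```bash
python3 -m pendant '[[[-49,-40,2],[0,0,0],0],[[-49,-40,2],[0,0,0],0],[[-49,-40,2],[0,0,0],0],[[-49,-40,2],[0,0,0],0],[[-49,-40,2],[0,0,0],0],[[-49,-40,2],[0,0,0],0],[[-49,-40,2],[0,0,0],0],[[-49,-40,2],[0,0,0],0],[[-49,-41,2],[0,0,0],0],[[-49,-41,2],[0,0,0],0]]' 40
python3 - <<'E'
from plant import r, imaging
from h import *
s=r.state(); c=imaging.capture("wrist"); np.savez("w.npz",**c,pos=s["tool_pos"],rot=s["tcp_rot"])
print(s["tool_pos"],toolyaw(s),s["qpos"],c["K"],c["T_tool_cam"])
cv2.imwrite("pics/w1.png",c["image"][:,:,::-1])
E
```

```text
t: 1.35
tool_pos: [0.5295, 0.0763, 0.2438]
tcp_rot: [0.147, 0.989, 0.0, -0.0]
ft_force: [1.8, 0.9, 0.7]
width: 1.002
gripper_force: 0.0
[0.52946189 0.07627624 0.24375271] 163.05612985272003 [-0.05837789  0.6054511  -0.27608474  1.85702633  0.23931706  0.71152575
  0.80505327] [[297.31863964   0.         256.21278927]
 [  0.         297.31863964 195.6158704 ]
 [  0.           0.           1.        ]] [[ 2.10794160e-03 -9.56505301e-01 -2.91707328e-01  7.69461625e-02]
 [ 9.99997644e-01  1.86501938e-03  1.11082473e-03 -8.36728823e-05]
 [-5.18469918e-04 -2.91708983e-01  9.56506979e-01 -1.22222111e-01]
 [ 0.00000000e+00  0.00000000e+00  0.00000000e+00  1.00000000e+00]]
```

View pics/w1.png

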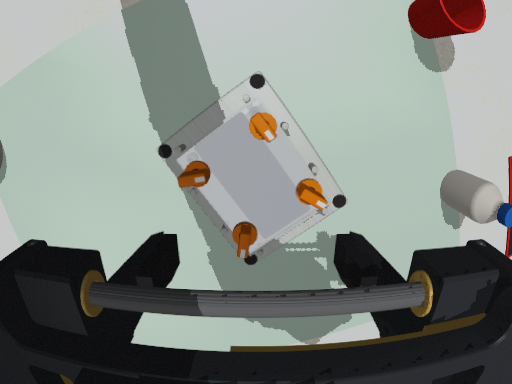

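```bash
cat >> h.py <<'E'
def cloud(c,pos,rot):
    K=c["K"];v,u=np.mgrid[0:384,0:512]
    a=(u-K[0,2])/K[0,0];b=(v-K[1,2])/K[1,1];t=np.hypot(a,b)
    k=np.where(t>1e-9,np.tan(np.minimum(t,1.5))/np.maximum(t,1e-9),1)
    z=c["range_z"];P=np.stack([a*k*z,b*k*z,z],-1)
    T=c["T_tool_cam"];Q=P@T[:3,:3].T+T[:3,3]
    W=Q@R.from_quat(rot).as_matrix().T+pos
    W[z<=0]=np.nan; return W
def nuts(c,pos,rot,rough,lo=.066,hi=.085,rad=.025):
    W=cloud(c,pos,rot);out=[]
    for q in rough:
        m=(W[...,2]>lo)&(W[...,2]<hi)&(np.hypot(W[...,0]-q[0],W[...,1]-q[1])<rad)
        P=W[m]
        if len(P)<20: out.append(None);continue
        (cx,cy),(w,h),ang=cv2.minAreaRect((P[:,:2]*1000).astype(np.float32))
        d=P[:,:2]-P[:,:2].mean(0);e,V=np.linalg.eigh(d.T@d);x=V[:,1]
        out.append((len(P),np.round([cx,cy],1),np.round([w,h],1),round(np.degrees(np.arctan2(x[1],x[0]))%180,1),round(np.percentile(P[:,2],90)*1000,1)))
    return out
E
python3 - <<'E'
from h import *
c=np.load("w.npz")
for o in nuts(c,c["pos"],c["rot"],[(.5915,.042),(.5617,.1273),(.506,.0128),(.4774,.0975)]): print(o)
W=cloud(c,c["pos"],c["rot"])
m=orange(c["image"])
for p,a,mm in blobs(m,60):
    P=W[mm];print(p,a,np.nanpercentile(P,[5,50,95],axis=0).round(4).tolist())
E
```

```text
(302, array([589.7,  44.1]), array([12. , 29.4]), np.float64(153.7), np.float64(78.3))
(372, array([561. , 128.5]), array([30.7, 12.4]), np.float64(43.3), np.float64(78.2))
(361, array([505.2,  14.6]), array([29.7, 12.3]), np.float64(82.4), np.float64(78.2))
(367, array([476.2, 100. ]), array([30.2, 12.4]), np.float64(19.7), np.float64(78.6))
[262.15398887 125.22634508] 539 [[0.4639, 0.0881, 0.0487], [0.4747, 0.099, 0.0761], [0.4865, 0.1112, 0.0786]]
[195.80769231 166.00641026] 156 [[0.4919, 0.0058, 0.0475], [0.4965, 0.0178, 0.0495], [0.5007, 0.0275, 0.0544]]
[190.68164794 180.05992509] 267 [[0.4992, 0.0025, 0.05], [0.5044, 0.0129, 0.0769], [0.5173, 0.0282, 0.0785]]
[309.9434629  192.66607774] 566 [[0.5476, 0.1166, 0.0487], [0.5558, 0.1279, 0.0718], [0.5694, 0.1401, 0.0782]]
[243.81351981 238.36363636] 429 [[0.5773, 0.0324, 0.0486], [0.5873, 0.0447, 0.0754], [0.6002, 0.0552, 0.0783]]
```

```bash
cat >> h.py <<'E'
def go(s,xy,yaw,z):
    "tool-axis shift (mm) and cw turn (deg) from measured pose to target xy(mm),yaw,z(mm)"
    M=R.from_quat(s["tcp_rot"]).as_matrix();d=M.T@(np.array([xy[0],xy[1],z])-s["tool_pos"]*1000)
    y=toolyaw(s)%360
    print("pos",(s["tool_pos"]*1000).round(2),"yaw %.2f"%y,"tilt",(M[:2,2]*57.3).round(2),"shift",d.round(2),"wz %.2f"%(y-yaw),"F",s["ft_force"].round(2),"T",s["ft_torque"].round(3),"q7 %.2f"%s["qpos"][6],"w",round(s["width"],3),"g",round(s["gripper_force"],1),"t",round(s["t"],2))
E
python3 -m pendant '[[[-15,-2,33],[0,0,0],150],[[-15,-2,33],[0,0,0],150],[[-15,-2,33],[0,0,0],150],[[-15.8,-2.6,36],[0,0,0],150],[[0,0,0],[0,0,9.35],150],[[0,0,0],[0,0,0],150],[[0,0,0],[0,0,0],150],[[0,0,0],[0,0,0],150],[[0,0,0],[0,0,0],150],[[0,0,0],[0,0,0],150]]' 40
python3 - <<'E'
from plant import r, imaging
from h import *
s=r.state(); c=imaging.capture("wrist"); np.savez("w.npz",**c,pos=s["tool_pos"],rot=s["tcp_rot"])
go(s,(589.7,44.1),153.7,77)
cv2.imwrite("pics/w2.png",c["image"][:,:,::-1])
for o in nuts(c,s["tool_pos"],s["tcp_rot"],[(.5897,.0441),(.561,.1285),(.5052,.0146),(.4762,.100)]): print(o)
E
```

```text
t: 2.65
tool_pos: [0.5844, 0.0522, 0.1092]
tcp_rot: [0.227, 0.974, 0.0, 0.0]
ft_force: [-0.4, 0.2, -0.6]
width: 0.412
gripper_force: 0.0
pos [584.39  52.19 109.2 ] yaw 153.72 tilt [0.02 0.01] shift [-8.34 -4.91 32.2 ] wz 0.02 F [-0.36  0.22 -0.56] T [-0.029  0.003 -0.009] q7 0.70 w 0.412 g 0.0 t 2.65
(1023, array([586.9,  44. ]), array([18.6, 37.9]), np.float64(154.9), np.float64(78.1))
(1189, array([561.1, 128.3]), array([30.2, 12.5]), np.float64(43.6), np.float64(78.3))
(1112, array([505.4,  14.8]), array([30.2, 12.1]), np.float64(80.9), np.float64(78.2))
(1373, array([476.5,  99.4]), array([30.1, 12.5]), np.float64(20.8), np.float64(78.5))
```

View pics/w2.png

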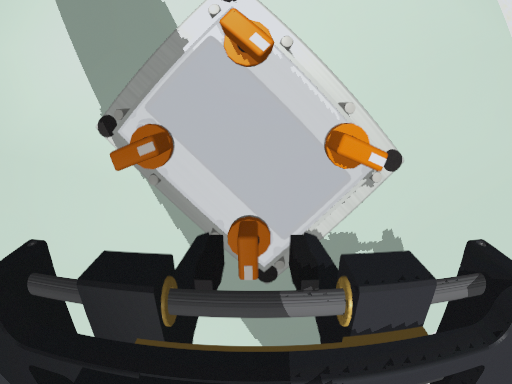

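```bash
python3 -m pendant '[[[-8.6,-5,0],[0,0,0],150],[[0,0,10.2],[0,0,0],150],[[0,0,11],[0,0,0],150],[[0,0,11],[0,0,0],150],[[0,0,0],[0,0,0],150],[[0,0,0],[0,0,0],150],[[0,0,0],[0,0,0],255],[[0,0,0],[0,0,0],255],[[0,0,0],[0,0,0],255],[[0,0,0],[0,0,0],255]]' 30
cat > st.py <<'E'
import sys
from plant import r
from h import *
a=[float(x) for x in sys.argv[1:]]
go(r.state(),a[:2],a[2],a[3])
E
python3 st.py 589.9 43.9 153.7 77
```

```text
t: 3.95
tool_pos: [0.5899, 0.0438, 0.077]
tcp_rot: [0.227, 0.974, 0.0, 0.0]
ft_force: [0.7, -0.5, 2.2]
width: 0.135
gripper_force: 30.0
pos [589.92  43.83  77.  ] yaw 153.70 tilt [0.02 0.  ] shift [0.05 0.05 0.  ] wz 0.00 F [ 0.69 -0.46  2.18] T [-0.041  0.043 -0.023] q7 0.70 w 0.135 g 30.0 t 3.95
```

```bash
cat > pl.py <<'E'
import sys
from h import *
# pl.py x y yaw  x2 y2 yaw2 n : per-row tool shifts for n rows translating+turning together
x,y,a,x2,y2,a2,n=map(float,sys.argv[1:]);n=int(n)
for i in range(n):
    th=np.radians(a+(a2-a)*i/n);d=np.array([x2-x,y2-y])/n
    print("[[%.1f,%.1f,0],[0,0,%.2f],150]"%(d@[np.cos(th),np.sin(th)],d@[np.sin(th),-np.cos(th)],(a-a2)/n),end=",")
print()
E
python3 pl.py 589.9 43.9 125.2 476.5 99.4 200.3 8
python3 pl.py 476.5 99.4 171.8 561.1 128.3 223.4 5
python3 pl.py 561.1 128.3 194.9 505.4 14.8 261.6 7
python3 pl.py 505.4 14.8 233.1 589.9 43.9 125.2 11
```

```text
[[13.8,-7.6,0],[0,0,-9.39],150],[[14.9,-5.2,0],[0,0,-9.39],150],[[15.5,-2.7,0],[0,0,-9.39],150],[[15.8,-0.2,0],[0,0,-9.39],150],[[15.6,2.4,0],[0,0,-9.39],150],[[15.0,4.9,0],[0,0,-9.39],150],[[14.0,7.3,0],[0,0,-9.39],150],[[12.6,9.5,0],[0,0,-9.39],150],
[[-15.9,8.1,0],[0,0,-10.32],150],[[-17.1,5.2,0],[0,0,-10.32],150],[[-17.8,2.0,0],[0,0,-10.32],150],[[-17.8,-1.2,0],[0,0,-10.32],150],[[-17.3,-4.4,0],[0,0,-10.32],150],
[[11.9,-13.6,0],[0,0,-9.53],150],[[14.0,-11.5,0],[0,0,-9.53],150],[[15.7,-9.0,0],[0,0,-9.53],150],[[16.9,-6.3,0],[0,0,-9.53],150],[[17.7,-3.4,0],[0,0,-9.53],150],[[18.1,-0.4,0],[0,0,-9.53],150],[[17.9,2.6,0],[0,0,-9.53],150],
[[-6.7,-4.6,0],[0,0,9.81],150],[[-7.4,-3.3,0],[0,0,9.81],150],[[-7.9,-2.0,0],[0,0,9.81],150],[[-8.1,-0.7,0],[0,0,9.81],150],[[-8.1,0.7,0],[0,0,9.81],150],[[-7.8,2.1,0],[0,0,9.81],150],[[-7.4,3.4,0],[0,0,9.81],150],[[-6.7,4.6,0],[0,0,9.81],150],[[-5.8,5.7,0],[0,0,9.81],150],[[-4.8,6.6,0],[0,0,9.81],150],[[-3.6,7.3,0],[0,0,9.81],150],
```

```bash
python3 -m pendant '[[[0,0,0.5],[0,0,9.5],255],[[0,0,0.5],[0,0,9.5],255],[[0,0,0.5],[0,0,9.5],255],[[0,0,0],[0,0,0],255],[[0,0,0],[0,0,0],150],[[0,0,0],[0,0,0],150],[[0,0,-15.5],[0,0,0],150],[[0,0,-15.5],[0,0,0],150],[[13.8,-7.6,0],[0,0,-9.4],150],[[14.9,-5.2,0],[0,0,-9.4],150]]' 30
python3 -m pendant '[[[15.5,-2.7,0],[0,0,-9.4],150],[[15.8,-0.2,0],[0,0,-9.4],150],[[15.6,2.4,0],[0,0,-9.4],150],[[15.0,4.9,0],[0,0,-9.4],150],[[14.0,7.3,0],[0,0,-9.4],150],[[12.6,9.5,0],[0,0,-9.4],150],[[0,0,0],[0,0,0],150],[[0,0,14],[0,0,0],150],[[0,0,15],[0,0,0],150],[[0,0,0],[0,0,0],150]]' 30
python3 st.py 476.5 99.4 200.3 77
```

```text
t: 5.2
tool_pos: [0.5619, 0.0577, 0.1079]
tcp_rot: [0.307, 0.952, 0.0, 0.001]
ft_force: [-1.1, 0.2, -0.2]
width: 0.414
gripper_force: 0.0
t: 6.45
tool_pos: [0.477, 0.0986, 0.0771]
tcp_rot: [-0.176, 0.984, -0.001, 0.0]
ft_force: [0.2, 0.1, 0.0]
width: 0.412
gripper_force: 0.0
pos [477.05  98.65  77.13] yaw 200.24 tilt [ 0.02 -0.06] shift [0.25 0.9  0.13] wz -0.06 F [0.22 0.08 0.03] T [0.095 0.015 0.011] q7 0.99 w 0.412 g 0.0 t 6.45
```

```bash
sed -i 's/"q7 %.2f"%s\["qpos"\]\[6\]/"q",s["qpos"].round(2)/' h.py
python3 -m pendant '[[[0.2,0.9,0.1],[0,0,0],150],[[0,0,0],[0,0,0],255],[[0,0,0],[0,0,0],255],[[0,0,0],[0,0,0],255],[[0,0,0.5],[0,0,9.5],255],[[0,0,0.5],[0,0,9.5],255],[[0,0,0.5],[0,0,9.5],255],[[0,0,0],[0,0,0],255],[[0,0,0],[0,0,0],150],[[0,0,0],[0,0,0],150]]' 30
python3 st.py 476.5 99.4 171.8 75.5
python3 -m pendant '[[[0,0,-15.5],[0,0,0],150],[[0,0,-15.5],[0,0,0],150],[[-15.9,8.1,0],[0,0,-10.3],150],[[-17.1,5.2,0],[0,0,-10.3],150],[[-17.8,2.0,0],[0,0,-10.3],150],[[-17.8,-1.2,0],[0,0,-10.3],150],[[-17.3,-4.4,0],[0,0,-10.3],150],[[0,0,0],[0,0,0],150],[[0,0,14.5],[0,0,0],150],[[0,0,15],[0,0,0],150]]' 30
python3 st.py 561.1 128.3 223.4 77
```

```text
t: 7.7
tool_pos: [0.4756, 0.1004, 0.0756]
tcp_rot: [0.07, 0.998, 0.0, -0.0]
ft_force: [0.6, -0.1, 0.1]
width: 0.339
gripper_force: 0.0
pos [475.58 100.39  75.56] yaw 172.02 tilt [-0.03  0.04] shift [-1.05 -0.85  0.06] wz 0.22 F [ 0.61 -0.09  0.06] T [ 0.025 -0.008 -0.02 ] q [-0.24  0.85 -0.1   2.11  0.41  0.19  0.72] w 0.339 g 0.0 t 7.7
t: 8.95
tool_pos: [0.5592, 0.1285, 0.076]
tcp_rot: [-0.369, 0.929, -0.0, -0.001]
ft_force: [-0.1, -1.1, -0.5]
width: 0.41
gripper_force: 0.0
pos [559.22 128.49  76.03] yaw 223.35 tilt [-0.08 -0.06] shift [-1.24 -1.42 -0.97] wz -0.05 F [-0.12 -1.07 -0.47] T [0.127 0.017 0.089] q [-0.06  0.93 -0.42  1.84  0.71  0.53  1.36] w 0.41 g 0.0 t 8.95
```

```bash
python3 -m pendant '[[[0,-1.3,0],[0,0,0],150],[[0,0,0],[0,0,0],255],[[0,0,0],[0,0,0],255],[[0,0,0],[0,0,0],255],[[0,0,0.5],[0,0,9.5],255],[[0,0,0.5],[0,0,9.5],255],[[0,0,0.5],[0,0,9.5],255],[[0,0,0],[0,0,0],255],[[0,0,0],[0,0,0],150],[[0,0,0],[0,0,0],150]]' 30
python3 st.py 561.1 128.3 194.9 75.5
python3 -m pendant '[[[0,0,-15.5],[0,0,0],150],[[0,0,-15.5],[0,0,0],150],[[11.9,-13.6,0],[0,0,-9.5],150],[[14.0,-11.5,0],[0,0,-9.5],150],[[15.7,-9.0,0],[0,0,-9.5],150],[[16.9,-6.3,0],[0,0,-9.6],150],[[17.7,-3.4,0],[0,0,-9.5],150],[[18.1,-0.4,0],[0,0,-9.6],150],[[17.9,2.6,0],[0,0,-9.5],150],[[0,0,10],[0,0,0],150]]' 30
python3 st.py 505.4 14.8 261.6 77
```

```text
t: 10.2
tool_pos: [0.5609, 0.1282, 0.0756]
tcp_rot: [-0.13, 0.991, 0.0, -0.0]
ft_force: [0.5, -0.1, -0.1]
width: 0.339
gripper_force: 0.0
pos [560.88 128.22  75.62] yaw 195.00 tilt [-0.04  0.03] shift [-0.23  0.02  0.12] wz 0.10 F [ 0.51 -0.15 -0.07] T [-0.005  0.01  -0.05 ] q [-0.13  0.92 -0.3   1.84  0.55  0.47  1.02] w 0.339 g 0.0 t 10.2
t: 11.45
tool_pos: [0.5058, 0.0128, 0.0975]
tcp_rot: [-0.652, 0.758, -0.001, 0.0]
ft_force: [0.4, -0.7, 0.1]
width: 0.412
gripper_force: 0.0
pos [505.76  12.81  97.53] yaw 261.35 tilt [ 0.1  -0.04] shift [-1.93  0.69 20.53] wz -0.25 F [ 0.4  -0.74  0.12] T [0.091 0.129 0.005] q [ 0.22  0.87 -0.57  2.04  0.97  0.52  1.92] w 0.412 g 0.0 t 11.45
```

```bash
python3 -m pendant '[[[0,0,12],[0,0,0],150],[[0,0,5.5],[0,0,0],150],[[0,0,2],[0,0,0],150],[[0,0,0],[0,0,0],255],[[0,0,0],[0,0,0],255],[[0,0,0],[0,0,0],255],[[0,0,0.5],[0,0,9.5],255],[[0,0,0.5],[0,0,9.5],255],[[0,0,0.5],[0,0,9.5],255],[[0,0,0],[0,0,0],255]]' 30
python3 st.py 505.4 14.8 233.1 75.5
python3 -m pendant '[[[0,0,0],[0,0,0],150],[[0,0,0],[0,0,0],150],[[0,0,-15.5],[0,0,0],150],[[0,0,-15.5],[0,0,0],150],[[-6.7,-4.6,0],[0,0,9.8],150],[[-7.4,-3.3,0],[0,0,9.8],150],[[-7.9,-2.0,0],[0,0,9.8],150],[[-8.1,-0.7,0],[0,0,9.8],150],[[-8.1,0.7,0],[0,0,9.8],150],[[-7.8,2.1,0],[0,0,9.8],150]]' 30
python3 st.py 589.9 43.9 125.2 75.5
python3 - <<'E'
from plant import r, imaging
from h import *
s=r.state(); c=imaging.capture("wrist")
for o in nuts(c,s["tool_pos"],s["tcp_rot"],[(.5897,.0441),(.561,.1285),(.5052,.0146),(.4762,.100)]): print(o)
E
```

```text
t: 12.7
tool_pos: [0.5068, 0.0144, 0.076]
tcp_rot: [-0.448, 0.894, -0.001, 0.001]
ft_force: [4.0, 0.2, -0.7]
width: 0.134
gripper_force: 30.0
pos [506.76  14.41  76.03] yaw 233.18 tilt [ 0.15 -0.01] shift [0.5  1.32 0.53] wz 0.08 F [ 4.02  0.15 -0.69] T [-0.11  -0.717  0.007] q [ 0.12  0.89 -0.4   2.04  0.91  0.4   1.49] w 0.134 g 30.0 t 12.7
t: 13.95
tool_pos: [0.5508, 0.0305, 0.1064]
tcp_rot: [0.052, 0.999, 0.0, -0.001]
ft_force: [-0.3, 0.7, 0.2]
width: 0.416
gripper_force: 0.0
pos [550.75  30.51 106.43] yaw 174.06 tilt [-0.1   0.02] shift [-37.61  17.37  30.87] wz 48.86 F [-0.25  0.65  0.17] T [ 0.023  0.024 -0.031] q [ 0.02  0.84 -0.27  1.9   0.46  0.46  0.89] w 0.416 g 0.0 t 13.95
(203, array([582.9,  43.3]), array([ 5.8, 16.7]), np.float64(120.2), np.float64(76.1))
(787, array([560.8, 128.2]), array([30.5, 12.7]), np.float64(18.9), np.float64(76.7))
(1352, array([505. ,  14.6]), array([30.2, 12.6]), np.float64(54.2), np.float64(76.7))
(1345, array([476.1,  99.3]), array([12.8, 30.2]), np.float64(171.6), np.float64(76.9))
```

```bash
python3 -m pendant '[[[-7.4,3.4,0],[0,0,9.8],180],[[-6.7,4.6,0],[0,0,9.8],180],[[-5.8,5.7,0],[0,0,9.8],180],[[-4.8,6.6,0],[0,0,9.8],180],[[-3.6,7.3,0],[0,0,9.8],180],[[0,0,20],[0,0,0],180],[[0,0,11],[0,0,0],180],[[0,0,0],[0,0,0],180],[[0,0,0],[0,0,0],180],[[0,0,0],[0,0,0],255]]' 30
python3 st.py 589.9 43.9 125.2 75.5
python3 -m pendant '[[[0,0,0],[0,0,0],255],[[0,0,0],[0,0,0],255],[[0,0,0.5],[0,0,9.5],255],[[0,0,0.5],[0,0,9.5],255],[[0,0,0.5],[0,0,9.5],255],[[0,0,0],[0,0,0],255],[[0,0,0],[0,0,0],255],[[0,0,0],[0,0,0],180],[[0,0,-10],[0,0,0],180],[[0,0,-21],[0,0,0],180]]' 30
python3 st.py 476.5 99.4 171.8 75.5
python3 pl.py 589.9 43.9 96.7 476.5 99.4 171.8 8
```

```text
t: 15.25
tool_pos: [0.5902, 0.0435, 0.0762]
tcp_rot: [0.459, 0.888, 0.0, 0.0]
ft_force: [-0.1, 0.4, 1.0]
width: 0.206
gripper_force: 0.0
pos [590.2   43.48  76.23] yaw 125.31 tilt [0.05 0.01] shift [ 0.51 -0.    0.73] wz 0.11 F [-0.07  0.39  1.02] T [-0.022  0.045 -0.027] q [-0.11  0.91 -0.07  1.8   0.13  0.44  0.35] w 0.206 g 0.0 t 15.25
t: 16.5
tool_pos: [0.588, 0.0428, 0.1048]
tcp_rot: [0.664, 0.748, -0.002, -0.001]
ft_force: [-0.1, 0.1, 0.0]
width: 0.293
gripper_force: 0.0
pos [587.98  42.79 104.84] yaw 96.80 tilt [-0.27 -0.05] shift [  69.42 -103.85   29.81] wz -75.00 F [-0.11  0.1   0.05] T [-0.09  -0.033 -0.002] q [-0.18  0.87  0.05  1.79 -0.08  0.48  0.04] w 0.293 g 0.0 t 16.5
[[8.5,-13.3,0],[0,0,-9.39],150],[[10.6,-11.7,0],[0,0,-9.39],150],[[12.4,-9.8,0],[0,0,-9.39],150],[[13.8,-7.7,0],[0,0,-9.39],150],[[14.9,-5.3,0],[0,0,-9.39],150],[[15.5,-2.8,0],[0,0,-9.39],150],[[15.8,-0.2,0],[0,0,-9.39],150],[[15.6,2.3,0],[0,0,-9.39],150],
```

```bash
python3 -m pendant '[[[8.5,-13.3,0],[0,0,-9.4],180],[[10.6,-11.7,0],[0,0,-9.4],180],[[12.4,-9.8,0],[0,0,-9.4],180],[[13.8,-7.7,0],[0,0,-9.4],180],[[14.9,-5.3,0],[0,0,-9.4],180],[[15.5,-2.8,0],[0,0,-9.4],180],[[15.8,-0.2,0],[0,0,-9.4],180],[[15.6,2.3,0],[0,0,-9.4],180],[[0,0,20],[0,0,0],180],[[0,0,10.5],[0,0,0],180]]' 30
python3 st.py 476.5 99.4 171.8 75.5
python3 -m pendant '[[[0,0,0],[0,0,0],180],[[0,0,0],[0,0,0],180],[[0,0,0],[0,0,0],255],[[0,0,0],[0,0,0],255],[[0,0,0],[0,0,0],255],[[0,0,0.5],[0,0,9.5],255],[[0,0,0.5],[0,0,9.5],255],[[0,0,0.5],[0,0,9.5],255],[[0,0,0],[0,0,0],255],[[0,0,0],[0,0,0],255]]' 30
python3 st.py 476.5 99.4 143.3 74
python3 pl.py 476.5 99.4 143.3 561.1 128.3 194.9 5
```

```text
t: 17.75
tool_pos: [0.4756, 0.098, 0.0744]
tcp_rot: [0.07, 0.998, -0.001, -0.001]
ft_force: [0.3, -0.3, 0.2]
width: 0.289
gripper_force: 0.0
pos [475.59  98.    74.37] yaw 172.01 tilt [-0.09 -0.09] shift [-0.71  1.51 -1.13] wz 0.21 F [ 0.25 -0.29  0.25] T [0.004 0.006 0.038] q [-0.23  0.86 -0.12  2.11  0.47  0.2   0.66] w 0.289 g 0.0 t 17.75
t: 19.0
tool_pos: [0.4768, 0.0997, 0.0735]
tcp_rot: [0.311, 0.95, 0.001, 0.0]
ft_force: [0.5, 4.2, 5.8]
width: 0.136
gripper_force: 30.0
pos [476.84  99.65  73.52] yaw 143.71 tilt [0.08 0.08] shift [ 0.13 -0.4  -0.48] wz 0.41 F [0.52 4.19 5.84] T [ 0.599  0.005 -0.053] q [-0.27  0.86 -0.06  2.11  0.24  0.17  0.4 ] w 0.136 g 30.0 t 19.0
[[-10.1,14.7,0],[0,0,-10.32],150],[[-12.6,12.7,0],[0,0,-10.32],150],[[-14.7,10.2,0],[0,0,-10.32],150],[[-16.3,7.4,0],[0,0,-10.32],150],[[-17.3,4.4,0],[0,0,-10.32],150],
```

```bash
python3 -m pendant '[[[0,0,0],[0,0,0],180],[[0,0,-10],[0,0,0],180],[[0,0,-21],[0,0,0],180],[[-10.1,14.7,0],[0,0,-10.3],180],[[-12.6,12.7,0],[0,0,-10.3],180],[[-14.7,10.2,0],[0,0,-10.3],180],[[-16.3,7.4,0],[0,0,-10.3],180],[[-17.3,4.4,0],[0,0,-10.3],180],[[0,0,20],[0,0,0],180],[[0,0,9.5],[0,0,0],180]]' 30
python3 st.py 561.1 128.3 194.9 75.5
python3 -m pendant '[[[0,0,0],[0,0,0],180],[[0,0,0],[0,0,0],180],[[0,0,0],[0,0,0],255],[[0,0,0],[0,0,0],255],[[0,0,0],[0,0,0],255],[[0,0,0.5],[0,0,9.5],255],[[0,0,0.5],[0,0,9.5],255],[[0,0,0.5],[0,0,9.5],255],[[0,0,0],[0,0,0],255],[[0,0,0],[0,0,0],255]]' 30
python3 st.py 561.1 128.3 166.4 74
python3 pl.py 561.1 128.3 166.4 505.3 14.7 233.1 7
```

```text
t: 20.25
tool_pos: [0.5603, 0.1267, 0.0741]
tcp_rot: [-0.13, 0.991, -0.001, -0.001]
ft_force: [-0.1, -0.1, -0.8]
width: 0.294
gripper_force: 0.0
pos [560.32 126.67  74.1 ] yaw 194.98 tilt [-0.08 -0.09] shift [-1.17  1.37 -1.41] wz 0.08 F [-0.14 -0.06 -0.83] T [-0.032 -0.02  -0.011] q [-0.12  0.92 -0.32  1.84  0.58  0.48  0.99] w 0.294 g 0.0 t 20.25
t: 21.5
tool_pos: [0.5612, 0.1285, 0.0736]
tcp_rot: [0.116, 0.993, 0.001, 0.0]
ft_force: [-1.3, 0.8, 5.1]
width: 0.131
gripper_force: 30.0
pos [561.17 128.47  73.59] yaw 166.68 tilt [0.05 0.06] shift [ 0.02 -0.18 -0.41] wz 0.28 F [-1.28  0.82  5.14] T [0.275 0.106 0.008] q [-0.19  0.91 -0.21  1.84  0.4   0.43  0.66] w 0.131 g 30.0 t 21.5
[[3.9,-17.6,0],[0,0,-9.53],150],[[6.8,-16.8,0],[0,0,-9.53],150],[[9.5,-15.4,0],[0,0,-9.53],150],[[11.9,-13.6,0],[0,0,-9.53],150],[[14.0,-11.5,0],[0,0,-9.53],150],[[15.7,-9.0,0],[0,0,-9.53],150],[[17.0,-6.3,0],[0,0,-9.53],150],
```

```bash
python3 -m pendant '[[[0,0,0],[0,0,0],180],[[0,0,-10],[0,0,0],180],[[0,0,-21],[0,0,0],180],[[3.9,-17.6,0],[0,0,-9.5],180],[[6.8,-16.8,0],[0,0,-9.5],180],[[9.5,-15.4,0],[0,0,-9.5],180],[[11.9,-13.6,0],[0,0,-9.5],180],[[14,-11.5,0],[0,0,-9.6],180],[[15.7,-9,0],[0,0,-9.5],180],[[17,-6.3,0],[0,0,-9.6],180]]' 30
python3 -m pendant '[[[0,0,20],[0,0,0],180],[[0,0,9.5],[0,0,0],180],[[0,0,0],[0,0,0],180],[[0,0,0],[0,0,0],255],[[0,0,0],[0,0,0],255],[[0,0,0],[0,0,0],255],[[0,0,0.5],[0,0,9.5],255],[[0,0,0.5],[0,0,9.5],255],[[0,0,0.5],[0,0,9.5],255],[[0,0,0],[0,0,0],255]]' 30
python3 st.py 505.3 14.7 204.6 74
python3 pl.py 505.3 14.7 204.6 589.9 43.9 96.7 11
```

```text
t: 22.75
tool_pos: [0.505, 0.013, 0.1046]
tcp_rot: [-0.45, 0.893, -0.0, 0.0]
ft_force: [-0.4, -1.2, -0.5]
width: 0.294
gripper_force: 0.0
t: 24.0
tool_pos: [0.5062, 0.0139, 0.0737]
tcp_rot: [-0.215, 0.977, -0.0, 0.001]
ft_force: [3.6, -2.4, 2.5]
width: 0.134
gripper_force: 30.0
pos [506.21  13.91  73.66] yaw 204.78 tilt [ 0.12 -0.03] shift [ 0.49  1.1  -0.34] wz 0.18 F [ 3.64 -2.4   2.53] T [-0.373 -0.669 -0.026] q [ 0.06  0.88 -0.29  2.05  0.77  0.32  1.13] w 0.134 g 30.0 t 24.0
[[-8.1,-0.8,0],[0,0,9.81],150],[[-8.1,0.6,0],[0,0,9.81],150],[[-7.9,2.0,0],[0,0,9.81],150],[[-7.4,3.3,0],[0,0,9.81],150],[[-6.8,4.5,0],[0,0,9.81],150],[[-5.9,5.6,0],[0,0,9.81],150],[[-4.9,6.5,0],[0,0,9.81],150],[[-3.7,7.3,0],[0,0,9.81],150],[[-2.4,7.8,0],[0,0,9.81],150],[[-1.0,8.1,0],[0,0,9.81],150],[[0.4,8.1,0],[0,0,9.81],150],
```

```bash
python3 -m pendant '[[[0,0,0],[0,0,0],180],[[0,0,-10],[0,0,0],180],[[0,0,-21],[0,0,0],180],[[-8.1,-0.8,0],[0,0,9.8],180],[[-8.1,0.6,0],[0,0,9.8],180],[[-7.9,2,0],[0,0,9.8],180],[[-7.4,3.3,0],[0,0,9.8],180],[[-6.8,4.5,0],[0,0,9.8],180],[[-5.9,5.6,0],[0,0,9.8],180],[[-4.9,6.5,0],[0,0,9.8],180]]' 30
cat > cam.py <<'E'
from plant import r, imaging
from h import *
s=r.state(); c=imaging.capture("wrist"); np.savez("w.npz",**c,pos=s["tool_pos"],rot=s["tcp_rot"])
for o in nuts(c,s["tool_pos"],s["tcp_rot"],[(.5897,.0441),(.561,.1285),(.5052,.0146),(.4762,.100)]): print(o)
E
python3 cam.py
python3 -m pendant '[[[-3.7,7.3,0],[0,0,9.8],180],[[-2.4,7.8,0],[0,0,9.8],180],[[-1,8.1,0],[0,0,9.8],180],[[0.4,8.1,0],[0,0,9.9],180],[[0,0,20],[0,0,0],180],[[0,0,10.5],[0,0,0],180],[[0,0,0],[0,0,0],180],[[0,0,0],[0,0,0],255],[[0,0,0],[0,0,0],255],[[0,0,0],[0,0,0],255]]' 30
python3 st.py 589.9 43.9 96.7 74
python3 -m pendant '[[[0,0,0.3],[0,0,5.7],255],[[0,0,0.3],[0,0,5.7],255],[[0,0,0.3],[0,0,5.7],255],[[0,0,0.3],[0,0,5.7],255],[[0,0,0.3],[0,0,5.7],255],[[0,0,0],[0,0,0],255],[[0,0,0],[0,0,0],255],[[0,0,0],[0,0,0],255],[[0,0,0],[0,0,0],255],[[0,0,0],[0,0,0],255]]' 30
python3 st.py 589.9 43.9 68.2 72.5
python3 pl.py 589.9 43.9 68.2 476.5 99.4 143.3 8
```

```text
t: 25.25
tool_pos: [0.5583, 0.0333, 0.1045]
tcp_rot: [0.376, 0.927, 0.0, -0.001]
ft_force: [-1.0, 1.2, 0.9]
width: 0.295
gripper_force: 0.0
(145, array([580.6,  49.3]), array([31. ,  9.8]), np.float64(35.2), np.float64(75.0))
(1232, array([561.2, 128.2]), array([13. , 30.3]), np.float64(165.5), np.float64(75.6))
(1244, array([505.2,  14.6]), array([30.6, 12.7]), np.float64(24.8), np.float64(75.5))
(1317, array([476.3,  99.5]), array([12.3, 30.4]), np.float64(143.5), np.float64(75.7))
t: 26.55
tool_pos: [0.5916, 0.0437, 0.0744]
tcp_rot: [0.664, 0.748, 0.002, 0.001]
ft_force: [3.7, 0.6, -1.6]
width: 0.134
gripper_force: 30.0
pos [591.57  43.66  74.36] yaw 96.81 tilt [0.23 0.03] shift [ 0.44 -1.63  0.35] wz 0.11 F [ 3.67  0.61 -1.61] T [ 0.004 -0.822  0.018] q [-0.17  0.92  0.03  1.8  -0.05  0.42  0.02] w 0.134 g 30.0 t 26.55
t: 27.8
tool_pos: [0.5919, 0.0436, 0.0731]
tcp_rot: [0.827, 0.562, 0.002, 0.001]
ft_force: [5.1, -0.0, 0.2]
width: 0.135
gripper_force: 30.0
pos [591.93  43.59  73.06] yaw 68.43 tilt [0.28 0.02] shift [-0.46 -2.01  0.55] wz 0.23 F [ 5.08 -0.01  0.25] T [-0.059 -1.037  0.017] q [-0.23  0.93  0.13  1.8  -0.26  0.42 -0.28] w 0.135 g 30.0 t 27.8
[[1.2,-15.7,0],[0,0,-9.39],150],[[3.7,-15.3,0],[0,0,-9.39],150],[[6.2,-14.5,0],[0,0,-9.39],150],[[8.5,-13.3,0],[0,0,-9.39],150],[[10.5,-11.8,0],[0,0,-9.39],150],[[12.3,-9.9,0],[0,0,-9.39],150],[[13.7,-7.7,0],[0,0,-9.39],150],[[14.8,-5.4,0],[0,0,-9.39],150],
```

```bash
python3 pl.py 589.9 43.9 68.2 478.3 98.7 143.3 8; python3 -m pendant '[[[0,0,0],[0,0,0],180],[[0,0,-31],[0,0,0],180],[[1.5,-15.5,0],[0,0,-9.4],180],[[4,-15,0],[0,0,-9.4],180],[[6.4,-14.2,0],[0,0,-9.4],180],[[8.6,-12.9,0],[0,0,-9.4],180],[[10.6,-11.4,0],[0,0,-9.4],180],[[12.3,-9.5,0],[0,0,-9.4],180],[[13.6,-7.4,0],[0,0,-9.4],180],[[14.6,-5,0],[0,0,-9.3],180]]' 30
python3 -m pendant '[[[0,0,20],[0,0,0],180],[[0,0,9.5],[0,0,0],180],[[0,0,0],[0,0,0],180],[[0,0,0],[0,0,0],255],[[0,0,0],[0,0,0],255],[[0,0,0],[0,0,0],255],[[0,0,0.5],[0,0,9.5],255],[[0,0,0.5],[0,0,9.5],255],[[0,0,0.5],[0,0,9.5],255],[[0,0,0],[0,0,0],255]]' 30
python3 st.py 478.3 98.7 114.8 72.5
python3 pl.py 478.3 98.7 114.8 562.5 128 166.4 5
```

```text
[[1.2,-15.5,0],[0,0,-9.39],150],[[3.7,-15.1,0],[0,0,-9.39],150],[[6.1,-14.3,0],[0,0,-9.39],150],[[8.4,-13.1,0],[0,0,-9.39],150],[[10.4,-11.6,0],[0,0,-9.39],150],[[12.1,-9.7,0],[0,0,-9.39],150],[[13.5,-7.6,0],[0,0,-9.39],150],[[14.6,-5.3,0],[0,0,-9.39],150],
t: 29.05
tool_pos: [0.4769, 0.0996, 0.1031]
tcp_rot: [0.311, 0.951, -0.001, -0.002]
ft_force: [0.8, 0.7, -0.3]
width: 0.291
gripper_force: 0.0
t: 30.3
tool_pos: [0.4782, 0.0987, 0.0727]
tcp_rot: [0.539, 0.842, -0.001, -0.0]
ft_force: [-2.0, -3.6, 5.6]
width: 0.132
gripper_force: 30.0
pos [478.21  98.7   72.71] yaw 114.77 tilt [-0.09 -0.11] shift [-0.04  0.08  0.21] wz -0.03 F [-2.03 -3.61  5.61] T [-0.819  0.599  0.044] q [-0.3   0.86 -0.01  2.11  0.03  0.17  0.1 ] w 0.132 g 30.0 t 30.3
[[-1.7,17.7,0],[0,0,-10.32],150],[[-4.9,17.1,0],[0,0,-10.32],150],[[-7.9,16.0,0],[0,0,-10.32],150],[[-10.6,14.3,0],[0,0,-10.32],150],[[-13.0,12.2,0],[0,0,-10.32],150],
```

```bash
python3 -m pendant '[[[0,0,0],[0,0,0],180],[[0,0,-10],[0,0,0],180],[[0,0,-21],[0,0,0],180],[[-1.7,17.5,0],[0,0,-10.3],180],[[-4.9,16.9,0],[0,0,-10.3],180],[[-7.9,15.8,0],[0,0,-10.3],180],[[-10.6,14.1,0],[0,0,-10.3],180],[[-13.0,12.1,0],[0,0,-10.4],180],[[0,0,20],[0,0,0],180],[[0,0,9.5],[0,0,0],180]]' 30
python3 -m pendant '[[[0,0,0],[0,0,0],180],[[0,0,0],[0,0,0],180],[[0,0,0],[0,0,0],255],[[0,0,0],[0,0,0],255],[[0,0,0],[0,0,0],255],[[0,0,0.5],[0,0,9.5],255],[[0,0,0.5],[0,0,9.5],255],[[0,0,0.5],[0,0,9.5],255],[[0,0,0],[0,0,0],255],[[0,0,0],[0,0,0],255]]' 30
python3 st.py 561.6 128 137.9 72.5
python3 pl.py 561.6 128 137.9 506.2 14.4 204.6 7
```

```text
t: 31.55
tool_pos: [0.5626, 0.129, 0.0735]
tcp_rot: [0.118, 0.993, 0.0, 0.0]
ft_force: [-0.8, -0.4, 0.5]
width: 0.293
gripper_force: 0.0
t: 32.8
tool_pos: [0.5628, 0.1284, 0.0729]
tcp_rot: [0.358, 0.934, -0.0, 0.0]
ft_force: [-1.1, -1.6, 7.9]
width: 0.131
gripper_force: 30.0
pos [562.76 128.43  72.94] yaw 138.00 tilt [ 0.04 -0.04] shift [ 0.57 -1.1   0.44] wz 0.10 F [-1.13 -1.57  7.87] T [-0.466  0.23   0.022] q [-0.24  0.91 -0.1   1.84  0.21  0.4   0.33] w 0.131 g 30.0 t 32.8
[[-5.0,-17.3,0],[0,0,-9.53],150],[[-2.1,-17.9,0],[0,0,-9.53],150],[[0.9,-18.0,0],[0,0,-9.53],150],[[3.9,-17.6,0],[0,0,-9.53],150],[[6.8,-16.7,0],[0,0,-9.53],150],[[9.4,-15.4,0],[0,0,-9.53],150],[[11.9,-13.6,0],[0,0,-9.53],150],
```

```bash
python3 -m pendant '[[[0,0,0],[0,0,0],180],[[0,0,-10],[0,0,0],180],[[0,0,-21],[0,0,0],180],[[-5,-17.3,0],[0,0,-9.5],180],[[-2.1,-17.9,0],[0,0,-9.5],180],[[0.9,-18,0],[0,0,-9.5],180],[[3.9,-17.6,0],[0,0,-9.5],180],[[6.8,-16.7,0],[0,0,-9.5],180],[[9.4,-15.4,0],[0,0,-9.6],180],[[11.9,-13.6,0],[0,0,-9.6],180]]' 30
python3 -m pendant '[[[0,0,20],[0,0,0],180],[[0,0,9.5],[0,0,0],180],[[0,0,0],[0,0,0],180],[[0,0,0],[0,0,0],255],[[0,0,0],[0,0,0],255],[[0,0,0],[0,0,0],255],[[0,0,0.5],[0,0,9.5],255],[[0,0,0.5],[0,0,9.5],255],[[0,0,0.5],[0,0,9.5],255],[[0,0,0],[0,0,0],255]]' 30
python3 st.py 506.5 14.4 176.1 72.5
python3 pl.py 506.5 14.4 176.1 591.5 43.6 68.2 11
```

```text
t: 34.05
tool_pos: [0.5075, 0.0149, 0.1037]
tcp_rot: [-0.217, 0.976, -0.0, 0.001]
ft_force: [-0.1, -0.2, -0.4]
width: 0.294
gripper_force: 0.0
t: 35.3
tool_pos: [0.5083, 0.0141, 0.073]
tcp_rot: [0.034, 0.999, -0.001, 0.001]
ft_force: [1.7, -3.9, 5.2]
width: 0.132
gripper_force: 30.0
pos [508.3   14.07  73.  ] yaw 176.06 tilt [ 0.12 -0.12] shift [1.82 0.21 0.5 ] wz -0.04 F [ 1.66 -3.93  5.23] T [-0.79  -0.356  0.01 ] q [-0.    0.87 -0.19  2.05  0.58  0.27  0.82] w 0.132 g 30.0 t 35.3
[[-7.5,3.2,0],[0,0,9.81],150],[[-6.9,4.4,0],[0,0,9.81],150],[[-6.0,5.5,0],[0,0,9.81],150],[[-5.0,6.5,0],[0,0,9.81],150],[[-3.8,7.2,0],[0,0,9.81],150],[[-2.5,7.8,0],[0,0,9.81],150],[[-1.2,8.1,0],[0,0,9.81],150],[[0.2,8.2,0],[0,0,9.81],150],[[1.6,8.0,0],[0,0,9.81],150],[[2.9,7.6,0],[0,0,9.81],150],[[4.2,7.0,0],[0,0,9.81],150],
```

```bash
python3 -m pendant '[[[0,0,0],[0,0,0],180],[[0,0,-10],[0,0,0],180],[[0,0,-21],[0,0,0],180],[[-7.5,3.2,0],[0,0,9.8],180],[[-6.9,4.4,0],[0,0,9.8],180],[[-6,5.5,0],[0,0,9.8],180],[[-5,6.5,0],[0,0,9.8],180],[[-3.8,7.2,0],[0,0,9.8],180],[[-2.5,7.8,0],[0,0,9.8],180],[[-1.2,8.1,0],[0,0,9.8],180]]' 30
python3 -m pendant '[[[0.2,8.2,0],[0,0,9.8],180],[[1.6,8,0],[0,0,9.8],180],[[2.9,7.6,0],[0,0,9.8],180],[[4.2,7,0],[0,0,9.9],180],[[0,0,20],[0,0,0],180],[[0,0,11],[0,0,0],180],[[0,0,0],[0,0,0],180],[[0,0,0],[0,0,0],255],[[0,0,0],[0,0,0],255],[[0,0,0],[0,0,0],255]]' 30
python3 st.py 592 43.6 68.2 72.5
python3 -m pendant '[[[0,0,0.3],[0,0,5.7],255],[[0,0,0.3],[0,0,5.7],255],[[0,0,0.3],[0,0,5.7],255],[[0,0,0],[0,0,0],255],[[0,0,0],[0,0,0],255],[[0,0,0],[0,0,0],255],[[0,0,0],[0,0,0],255],[[0,0,0],[0,0,0],255],[[0,0,0],[0,0,0],255],[[0,0,0],[0,0,0],255]]' 30
python3 st.py 592 43.6 51.1 71.6
python3 pl.py 592 43.6 51.1 477.7 98.9 114.8 7
```

```text
t: 36.55
tool_pos: [0.5611, 0.0351, 0.1036]
tcp_rot: [0.593, 0.806, 0.001, -0.001]
ft_force: [-0.9, 0.9, 0.1]
width: 0.293
gripper_force: 0.0
t: 37.8
tool_pos: [0.5925, 0.0444, 0.0724]
tcp_rot: [0.828, 0.561, 0.0, 0.0]
ft_force: [-0.2, -1.5, -2.1]
width: 0.132
gripper_force: 30.0
pos [592.51  44.38  72.35] yaw 68.30 tilt [ 0.04 -0.02] shift [-0.91 -0.19 -0.15] wz 0.10 F [-0.17 -1.45 -2.11] T [-0.273 -0.1   -0.039] q [-0.23  0.93  0.14  1.8  -0.26  0.43 -0.29] w 0.132 g 30.0 t 37.8
t: 39.05
tool_pos: [0.5929, 0.0442, 0.0719]
tcp_rot: [0.902, 0.432, 0.001, 0.001]
ft_force: [1.5, -1.5, 5.9]
width: 0.133
gripper_force: 30.0
pos [592.87  44.17  71.93] yaw 51.25 tilt [ 0.09 -0.02] shift [-0.99 -0.32  0.33] wz 0.15 F [ 1.54 -1.5   5.93] T [-0.589  0.036  0.176] q [-0.26  0.94  0.2   1.8  -0.38  0.44 -0.47] w 0.133 g 30.0 t 39.05
[[-4.1,-17.7,0],[0,0,-9.10],150],[[-1.3,-18.1,0],[0,0,-9.10],150],[[1.6,-18.1,0],[0,0,-9.10],150],[[4.5,-17.6,0],[0,0,-9.10],150],[[7.2,-16.7,0],[0,0,-9.10],150],[[9.7,-15.3,0],[0,0,-9.10],150],[[12.0,-13.6,0],[0,0,-9.10],150],
```

```bash
python3 -m pendant '[[[0,0,0],[0,0,0],180],[[0,0,-10],[0,0,0],180],[[0,0,-21],[0,0,0],180],[[-4.1,-17.7,0],[0,0,-9.1],180],[[-1.3,-18.1,0],[0,0,-9.1],180],[[1.6,-18.1,0],[0,0,-9.1],180],[[4.5,-17.6,0],[0,0,-9.1],180],[[7.2,-16.7,0],[0,0,-9.1],180],[[9.7,-15.3,0],[0,0,-9.1],180],[[11.8,-14.7,0],[0,0,-9.1],180]]' 30
python3 -m pendant '[[[0,0,20],[0,0,0],180],[[0,0,10],[0,0,0],180],[[0,0,0],[0,0,0],180],[[0,0,0],[0,0,0],255],[[0,0,0],[0,0,0],255],[[0,0,0],[0,0,0],255],[[0,0,0.5],[0,0,8.5],255],[[0,0,0.5],[0,0,8.6],255],[[0,0,0],[0,0,0],255],[[0,0,0],[0,0,0],255]]' 30
python3 st.py 477.5 99 97.7 71.6
python3 pl.py 477.5 99 97.7 562.2 128.2 137.9 5
```

```text
t: 40.3
tool_pos: [0.476, 0.0999, 0.1027]
tcp_rot: [0.536, 0.844, 0.0, -0.0]
ft_force: [-0.0, -0.1, -0.2]
width: 0.293
gripper_force: 0.0
t: 41.55
tool_pos: [0.4776, 0.0996, 0.0723]
tcp_rot: [0.657, 0.754, 0.001, 0.001]
ft_force: [0.1, 0.2, 8.6]
width: 0.135
gripper_force: 30.0
pos [477.6   99.55  72.31] yaw 97.83 tilt [0.14 0.03] shift [-0.54 -0.17  0.71] wz 0.13 F [0.07 0.19 8.61] T [-0.078  0.035  0.177] q [-0.31  0.86  0.02  2.11 -0.1   0.16 -0.07] w 0.135 g 30.0 t 41.55
[[3.5,17.6,0],[0,0,-8.04],150],[[1.0,17.9,0],[0,0,-8.04],150],[[-1.5,17.9,0],[0,0,-8.04],150],[[-4.0,17.5,0],[0,0,-8.04],150],[[-6.4,16.7,0],[0,0,-8.04],150],
```

```bash
python3 -m pendant '[[[0,0,0],[0,0,0],180],[[0,0,-10],[0,0,0],180],[[0,0,-21],[0,0,0],180],[[3.5,17.6,0],[0,0,-8],180],[[1,17.9,0],[0,0,-8],180],[[-1.5,17.9,0],[0,0,-8],180],[[-4,17.5,0],[0,0,-8.1],180],[[-6.4,16.7,0],[0,0,-8.1],180],[[0,0,20],[0,0,0],180],[[0,0,9.8],[0,0,0],180]]' 30
python3 -m pendant '[[[0,0,0],[0,0,0],180],[[0,0,0],[0,0,0],180],[[0,0,0],[0,0,0],255],[[0,0,0],[0,0,0],255],[[0,0,0],[0,0,0],255],[[0,0,0.5],[0,0,8.5],255],[[0,0,0.4],[0,0,8.6],255],[[0,0,0],[0,0,0],255],[[0,0,0],[0,0,0],255],[[0,0,0],[0,0,0],255]]' 30
python3 st.py 562.2 128.2 120.8 71.6
python3 pl.py 562.2 128.2 120.8 506.8 14.4 176.1 6
```

```text
t: 42.8
tool_pos: [0.5608, 0.1282, 0.072]
tcp_rot: [0.358, 0.934, -0.001, -0.001]
ft_force: [-0.3, 0.5, -0.5]
width: 0.291
gripper_force: 0.0
t: 44.05
tool_pos: [0.5623, 0.1291, 0.0727]
tcp_rot: [0.493, 0.87, 0.001, 0.001]
ft_force: [0.8, -0.6, 6.7]
width: 0.134
gripper_force: 30.0
pos [562.31 129.12  72.65] yaw 120.95 tilt [0.12 0.05] shift [-0.73 -0.57  1.05] wz 0.15 F [ 0.81 -0.56  6.68] T [-0.014  0.139  0.102] q [-0.28  0.91 -0.04  1.84  0.09  0.39  0.15] w 0.134 g 30.0 t 44.05
[[-11.6,-17.6,0],[0,0,-9.22],150],[[-8.6,-19.3,0],[0,0,-9.22],150],[[-5.4,-20.4,0],[0,0,-9.22],150],[[-2.1,-21.0,0],[0,0,-9.22],150],[[1.3,-21.1,0],[0,0,-9.22],150],[[4.7,-20.6,0],[0,0,-9.22],150],
```

```bash
python3 -m pendant '[[[0,0,0],[0,0,0],180],[[0,0,-10],[0,0,0],180],[[0,0,-21],[0,0,0],180],[[-11.6,-17.6,0],[0,0,-9.2],180],[[-8.6,-19.3,0],[0,0,-9.2],180],[[-5.4,-20.4,0],[0,0,-9.2],180],[[-2.1,-21,0],[0,0,-9.2],180],[[1.3,-21.1,0],[0,0,-9.2],180],[[4.6,-21.2,0],[0,0,-9.3],180],[[0,0,20],[0,0,0],180]]' 30
python3 -m pendant '[[[0,0,10],[0,0,0],180],[[0,0,0],[0,0,0],180],[[0,0,0],[0,0,0],255],[[0,0,0],[0,0,0],255],[[0,0,0],[0,0,0],255],[[0,0,0.5],[0,0,8.5],255],[[0,0,0.4],[0,0,8.6],255],[[0,0,0],[0,0,0],255],[[0,0,0],[0,0,0],255],[[0,0,0],[0,0,0],255]]' 30
python3 st.py 507 14.4 159 71.6
```

```text
t: 45.3
tool_pos: [0.5062, 0.0112, 0.0836]
tcp_rot: [0.034, 0.999, -0.001, 0.001]
ft_force: [0.5, 0.1, -0.5]
width: 0.291
gripper_force: 0.0
t: 46.55
tool_pos: [0.5065, 0.014, 0.0726]
tcp_rot: [0.181, 0.983, 0.0, 0.001]
ft_force: [-0.6, -0.6, 8.6]
width: 0.131
gripper_force: 30.0
pos [506.53  13.99  72.65] yaw 159.15 tilt [ 0.07 -0.  ] shift [-0.29  0.55  1.05] wz 0.15 F [-0.6  -0.63  8.62] T [-0.09  0.23  0.21] q [-0.03  0.87 -0.14  2.05  0.45  0.25  0.65] w 0.131 g 30.0 t 46.55
```

```bash
python3 pl.py 506.5 14 159.1 562.2 128.4 124.8 5; python3 pl.py 562.2 128.4 105 592.3 44.1 58 5;  python3 pl.py 592.3 44.1 49 477.4 99.3 104.7 6
```

```text
[[-2.2,25.3,0],[0,0,6.86],150],[[0.8,25.4,0],[0,0,6.86],150],[[3.8,25.2,0],[0,0,6.86],150],[[6.8,24.5,0],[0,0,6.86],150],[[9.7,23.5,0],[0,0,6.86],150],
[[-17.8,1.5,0],[0,0,9.40],150],[[-17.4,4.3,0],[0,0,9.40],150],[[-16.4,7.1,0],[0,0,9.40],150],[[-15.0,9.7,0],[0,0,9.40],150],[[-13.3,12.0,0],[0,0,9.40],150],
[[-5.6,-20.5,0],[0,0,-9.28],150],[[-2.2,-21.1,0],[0,0,-9.28],150],[[1.2,-21.2,0],[0,0,-9.28],150],[[4.6,-20.7,0],[0,0,-9.28],150],[[7.9,-19.7,0],[0,0,-9.28],150],[[11.0,-18.2,0],[0,0,-9.28],150],
```

```bash
python3 -m pendant '[[[0,0,0],[0,0,0],180],[[0,0,-10],[0,0,0],180],[[0,0,-21],[0,0,0],180],[[-2.2,25.3,0],[0,0,6.9],180],[[0.8,25.4,0],[0,0,6.9],180],[[3.8,25.2,0],[0,0,6.9],180],[[6.8,24.5,0],[0,0,6.8],180],[[9.7,23.5,0],[0,0,6.8],180],[[0,0,20],[0,0,0],180],[[0,0,10.5],[0,0,0],180]]' 30
python3 -m pendant '[[[0,0,0],[0,0,0],180],[[0,0,0],[0,0,0],255],[[0,0,0],[0,0,0],255],[[0,0,0],[0,0,0],255],[[0,0,0.2],[0,0,6.6],255],[[0,0,0.3],[0,0,6.6],255],[[0,0,0.3],[0,0,6.6],255],[[0,0,0],[0,0,0],255],[[0,0,0],[0,0,0],255],[[0,0,0],[0,0,0],255]]' 30
python3 st.py 562.2 128.4 105 71.6
```

```text
t: 47.8
tool_pos: [0.5615, 0.1284, 0.0718]
tcp_rot: [0.463, 0.886, -0.0, -0.0]
ft_force: [-1.0, 0.2, 0.4]
width: 0.293
gripper_force: 0.0
t: 49.05
tool_pos: [0.5629, 0.1283, 0.0725]
tcp_rot: [0.608, 0.794, 0.001, 0.001]
ft_force: [-0.2, -0.5, 6.1]
width: 0.135
gripper_force: 30.0
pos [562.87 128.25  72.48] yaw 105.05 tilt [0.13 0.02] shift [ 0.32 -0.61  0.88] wz 0.05 F [-0.16 -0.45  6.07] T [-0.133  0.022  0.288] q [-0.31  0.91  0.02  1.85 -0.04  0.38 -0.01] w 0.135 g 30.0 t 49.05
```

```bash
cat > tz.py <<'E'
from plant import r, imaging
import numpy as np
v=[r.state()["ft_torque"][2]]
for i in range(5):
    imaging.capture("wrist"); v.append(r.state()["ft_torque"][2])
print(np.round(v,3),round(np.mean(v),3))
E
python3 tz.py
```

```text
[0.288 0.276 0.305 0.246 0.32  0.286] 0.287
```

```bash
python3 -m pendant '[[[0,0,0],[0,0,0],180],[[0,0,-10],[0,0,0],180],[[0,0,-21],[0,0,0],180],[[-17.8,1.5,0],[0,0,9.4],180],[[-17.4,4.3,0],[0,0,9.4],180],[[-16.4,7.1,0],[0,0,9.4],180],[[-15,9.7,0],[0,0,9.4],180],[[-13.3,12,0],[0,0,9.4],180],[[0,0,20],[0,0,0],180],[[0,0,10.5],[0,0,0],180]]' 30
python3 -m pendant '[[[0,0,0],[0,0,0],180],[[0,0,0],[0,0,0],180],[[0,0,0],[0,0,0],255],[[0,0,0],[0,0,0],255],[[0,0,0],[0,0,0],255],[[0,0,0],[0,0,5.5],255],[[0,0,0.2],[0,0,5.5],255],[[0,0,0],[0,0,0],255],[[0,0,0],[0,0,0],255],[[0,0,0],[0,0,0],255]]' 30
python3 st.py 592.3 44.1 47 71.6; python3 tz.py
```

```text
t: 50.55
tool_pos: [0.5906, 0.0452, 0.0702]
tcp_rot: [0.874, 0.486, -0.001, -0.001]
ft_force: [-0.0, 0.3, -0.5]
width: 0.295
gripper_force: 0.0
t: 51.8
tool_pos: [0.5927, 0.0437, 0.0721]
tcp_rot: [0.917, 0.399, 0.001, 0.0]
ft_force: [2.1, -1.4, 2.8]
width: 0.131
gripper_force: 30.0
pos [592.66  43.75  72.05] yaw 47.04 tilt [ 0.09 -0.  ] shift [ 0.01 -0.51  0.45] wz 0.04 F [ 2.07 -1.42  2.8 ] T [-0.251 -0.251  0.196] q [-0.27  0.94  0.22  1.8  -0.41  0.45 -0.52] w 0.131 g 30.0 t 51.8
[0.196 0.163 0.244 0.25  0.261 0.195] 0.218
```

```bash
python3 pl.py 592.5 43.9 47 477.4 99.3 104.6 6; python3 pl.py 477.4 99.3 94 506.8 14.3 167 7;python3 pl.py 477.4 99.3 94 562.5 128.3 115.9 5
```

```text
[[-6.3,-20.3,0],[0,0,-9.60],150],[[-2.9,-21.1,0],[0,0,-9.60],150],[[0.7,-21.3,0],[0,0,-9.60],150],[[4.2,-20.9,0],[0,0,-9.60],150],[[7.7,-19.9,0],[0,0,-9.60],150],[[10.9,-18.3,0],[0,0,-9.60],150],
[[-12.4,3.3,0],[0,0,-10.43],150],[[-12.8,1.0,0],[0,0,-10.43],150],[[-12.8,-1.3,0],[0,0,-10.43],150],[[-12.3,-3.6,0],[0,0,-10.43],150],[[-11.5,-5.8,0],[0,0,-10.43],150],[[-10.3,-7.7,0],[0,0,-10.43],150],[[-8.7,-9.5,0],[0,0,-10.43],150],
[[4.6,17.4,0],[0,0,-4.38],150],[[3.3,17.7,0],[0,0,-4.38],150],[[1.9,17.9,0],[0,0,-4.38],150],[[0.5,18.0,0],[0,0,-4.38],150],[[-0.8,18.0,0],[0,0,-4.38],150],
```

```bash
python3 -m pendant '[[[0,0,0],[0,0,0],180],[[0,0,-10],[0,0,0],180],[[0,0,-21],[0,0,0],180],[[-6.3,-20.3,0],[0,0,-9.6],180],[[-2.9,-21.1,0],[0,0,-9.6],180],[[0.7,-21.3,0],[0,0,-9.6],180],[[4.2,-20.9,0],[0,0,-9.6],180],[[7.7,-19.9,0],[0,0,-9.6],180],[[10.9,-18.3,0],[0,0,-9.6],180],[[0,0,20],[0,0,0],180]]' 30
python3 -m pendant '[[[0,0,10.5],[0,0,0],180],[[0,0,0],[0,0,0],180],[[0,0,0],[0,0,0],255],[[0,0,0],[0,0,0],255],[[0,0,0],[0,0,0],255],[[0,0,0],[0,0,5.3],255],[[0,0,0.2],[0,0,5.3],255],[[0,0,0],[0,0,0],255],[[0,0,0],[0,0,0],255],[[0,0,0],[0,0,0],255]]' 30
python3 st.py 477.4 99.3 94 71.6; python3 tz.py
```

```text
t: 53.3
tool_pos: [0.475, 0.1004, 0.0836]
tcp_rot: [0.61, 0.792, -0.0, -0.001]
ft_force: [0.9, -0.1, 0.2]
width: 0.29
gripper_force: 0.0
t: 54.55
tool_pos: [0.4776, 0.0994, 0.0725]
tcp_rot: [0.682, 0.732, 0.001, 0.001]
ft_force: [2.3, -1.3, 4.3]
width: 0.134
gripper_force: 30.0
pos [477.62  99.35  72.45] yaw 94.08 tilt [0.11 0.02] shift [-0.04 -0.23  0.85] wz 0.08 F [ 2.25 -1.28  4.35] T [-0.257 -0.31   0.203] q [-0.32  0.86  0.03  2.11 -0.13  0.16 -0.1 ] w 0.134 g 30.0 t 54.55
[0.203 0.223 0.217 0.208 0.207 0.225] 0.214
```

```bash
python3 -m pendant '[[[0,0,0],[0,0,0],180],[[0,0,-10],[0,0,0],180],[[0,0,-21],[0,0,0],180],[[-12.4,3.3,0],[0,0,-10.4],180],[[-12.8,1,0],[0,0,-10.4],180],[[-12.8,-1.3,0],[0,0,-10.4],180],[[-12.3,-3.6,0],[0,0,-10.4],180],[[-11.5,-5.8,0],[0,0,-10.4],180],[[-10.3,-7.7,0],[0,0,-10.5],180],[[-8.7,-9.5,0],[0,0,-10.5],180]]' 30
python3 -m pendant '[[[0,0,20],[0,0,0],180],[[0,0,10.5],[0,0,0],180],[[0,0,0],[0,0,0],180],[[0,0,0],[0,0,0],255],[[0,0,0],[0,0,0],255],[[0,0,0],[0,0,0],255],[[0,0,0],[0,0,8],255],[[0,0,0],[0,0,0],255],[[0,0,0],[0,0,0],255],[[0,0,0],[0,0,0],255]]' 30
python3 st.py 506.8 14.3 159 71.6; python3 tz.py
```

```text
t: 56.05
tool_pos: [0.5055, 0.0135, 0.1033]
tcp_rot: [0.11, 0.994, -0.001, -0.0]
ft_force: [-0.4, -0.6, 0.1]
width: 0.294
gripper_force: 0.0
t: 57.3
tool_pos: [0.5061, 0.0142, 0.0729]
tcp_rot: [0.181, 0.983, -0.0, 0.0]
ft_force: [-1.9, -1.0, 5.6]
width: 0.138
gripper_force: 30.0
pos [506.1   14.17  72.87] yaw 159.15 tilt [ 0.02 -0.  ] shift [-0.61  0.37  1.27] wz 0.15 F [-1.85 -1.02  5.58] T [-0.163  0.204  0.222] q [-0.03  0.87 -0.15  2.05  0.47  0.25  0.62] w 0.138 g 30.0 t 57.3
[0.222 0.185 0.222 0.17  0.168 0.215] 0.197
```

```bash
python3 pl.py 506.5 14.2 156.6 562.5 128.3 116 5
```

```text
[[-1.2,25.4,0],[0,0,8.12],150],[[2.4,25.3,0],[0,0,8.12],150],[[5.9,24.7,0],[0,0,8.12],150],[[9.4,23.6,0],[0,0,8.12],150],[[12.6,22.1,0],[0,0,8.12],150],
```

```bash
python3 -m pendant '[[[0,0,0.1],[0,0,2.5],255],[[0,0,0],[0,0,0],180],[[0,0,-10],[0,0,0],180],[[0,0,-21],[0,0,0],180],[[-1.2,25.4,0],[0,0,8.1],180],[[2.4,25.3,0],[0,0,8.1],180],[[5.9,24.7,0],[0,0,8.1],180],[[9.4,23.6,0],[0,0,8.1],180],[[12.6,22.1,0],[0,0,8.1],180],[[0,0,20],[0,0,0],180]]' 30
python3 -m pendant '[[[0,0,10.3],[0,0,0],180],[[0,0,0],[0,0,0],180],[[0,0,0],[0,0,0],255],[[0,0,0],[0,0,0],255],[[0,0,0],[0,0,0],255],[[0,0,-0.2],[0,0,-6],255],[[0,0,-0.2],[0,0,-6],255],[[0,0,0],[0,0,0],255],[[0,0,0],[0,0,0],255],[[0,0,0],[0,0,0],255]]' 30
python3 st.py 562.5 128.3 128 71.6; python3 tz.py
```

```text
t: 58.8
tool_pos: [0.5642, 0.1322, 0.0848]
tcp_rot: [0.528, 0.849, 0.003, 0.001]
ft_force: [-0.5, -0.3, -0.6]
width: 0.296
gripper_force: 0.0
t: 60.05
tool_pos: [0.5628, 0.1282, 0.0738]
tcp_rot: [0.439, 0.899, 0.0, 0.001]
ft_force: [3.0, -0.5, 1.4]
width: 0.133
gripper_force: 30.0
pos [562.8  128.19  73.85] yaw 127.94 tilt [0.08 0.  ] shift [ 0.27 -0.17  2.25] wz -0.06 F [ 2.99 -0.47  1.39] T [-0.224 -0.478 -0.031] q [-0.26  0.91 -0.08  1.84  0.16  0.4   0.21] w 0.133 g 30.0 t 60.05
[-0.031 -0.013 -0.045 -0.049 -0.061 -0.066] -0.044
```

```bash
python3 -m pendant '[[[0,0,0.1],[0,0,4.8],255],[[0,0,0.1],[0,0,4.8],255],[[0,0,0.2],[0,0,4.8],255],[[0,0,0],[0,0,0],255],[[0,0,0],[0,0,0],255],[[0,0,0],[0,0,0],255],[[0,0,0],[0,0,0],255],[[0,0,0],[0,0,0],255],[[0,0,0],[0,0,0],255],[[0,0,0],[0,0,0],255]]' 30
python3 st.py 562.5 128.3 113.5 71.6; python3 tz.py
```

```text
t: 61.55
tool_pos: [0.5628, 0.1283, 0.0737]
tcp_rot: [0.547, 0.837, 0.0, 0.001]
ft_force: [2.7, -1.7, 5.8]
width: 0.13
gripper_force: 30.0
pos [562.79 128.29  73.69] yaw 113.65 tilt [0.09 0.01] shift [ 0.13 -0.27  2.09] wz 0.15 F [ 2.69 -1.7   5.75] T [-0.363 -0.51   0.175] q [-0.29  0.91 -0.02  1.84  0.05  0.39  0.06] w 0.13 g 30.0 t 61.55
[0.175 0.252 0.276 0.271 0.303 0.267] 0.257
```

```bash
python3 -m pendant '[[[0,0,0],[0,0,0],180],[[0,0,0],[0,0,0],180],[[0,0,-10],[0,0,0],180],[[0,0,-25],[0,0,0],180],[[0,0,-40],[0,0,0],180],[[0,0,-40],[0,0,0],180],[[0,0,0],[0,0,0],180],[[0,0,0],[0,0,0],180],[[0,0,0],[0,0,0],180],[[0,0,0],[0,0,0],180]]' 30
python3 cam.py; python3 st.py 562.5 128.3 113.5 71.6
python3 -c "
import numpy as np,cv2;cv2.imwrite('pics/wf.png',np.load('w.npz')['image'][:,:,::-1])"
```

```text
t: 63.05
tool_pos: [0.5615, 0.1282, 0.1871]
tcp_rot: [0.547, 0.837, -0.001, -0.001]
ft_force: [-0.1, 0.4, 0.2]
width: 0.295
gripper_force: 0.0
(294, array([590.9,  44.5]), array([29.2, 12.5]), np.float64(44.7), np.float64(74.4))
(503, array([561.6, 129.1]), array([12.1, 29.6]), np.float64(126.7), np.float64(75.1))
None
(482, array([476.9, 100. ]), array([11.9, 30.2]), np.float64(104.5), np.float64(75.1))
pos [561.67 128.18 187.26] yaw 113.61 tilt [-0.09 -0.02] shift [ -0.26   0.99 115.66] wz 0.11 F [ 0.12 -0.6  -0.22] T [-0.054  0.063  0.028] q [-0.28  0.72 -0.03  1.79  0.04  0.63  0.07] w 0.296 g 0.0 t 63.1
```

View pics/wf.png

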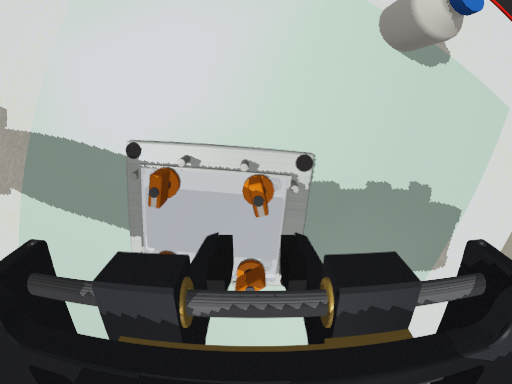

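```bash
python3 -m pendant '[[[-10,-12,-14],[0,0,0],180],[[-10,-12,-14],[0,0,0],180],[[-10,-12,-14],[0,0,0],180],[[-10,-12,-14],[0,0,0],180],[[0,0,0],[0,0,0],180],[[0,0,0],[0,0,0],180],[[0,0,0],[0,0,0],180],[[0,0,0],[0,0,0],180],[[0,0,0],[0,0,0],180],[[0,0,0],[0,0,0],180]]' 30
python3 cam.py; python3 cam.py; python3 - <<'E'
from h import *
c=np.load("w.npz"); W=cloud(c,c["pos"],c["rot"])
for n,q in zip("ABCD",[(.5915,.044),(.562,.1285),(.506,.0145),(.477,.0995)]):
    m=(W[...,2]>.068)&(W[...,2]<.085)&(np.hypot(W[...,0]-q[0],W[...,1]-q[1])<.025)
    b=cv2.minAreaRect((W[m][:,:2]*1000).astype(np.float32)); p=cv2.boxPoints(b); e=[p[1]-p[0],p[2]-p[1]]; e=max(e,key=np.linalg.norm)
    print(n,m.sum(),np.degrees(np.arctan2(e[1],e[0]))%180,np.percentile(W[m][:,2],[50,90])*1000)
cv2.imwrite("pics/wg.png",c["image"][:,:,::-1])
E
```

```text
t: 64.35
tool_pos: [0.5342, 0.0725, 0.244]
tcp_rot: [0.547, 0.837, -0.0, -0.0]
ft_force: [0.5, 0.2, 1.1]
width: 0.295
gripper_force: 0.0
(302, array([590.5,  43.8]), array([29.3, 13. ]), np.float64(53.4), np.float64(75.1))
(366, array([561.7, 128.4]), array([12.6, 30.6]), np.float64(126.0), np.float64(75.3))
(338, array([505.3,  14.6]), array([12.4, 30.4]), np.float64(167.7), np.float64(74.9))
(355, array([476.2,  99.7]), array([12.2, 30.4]), np.float64(104.8), np.float64(75.0))
(307, array([590.3,  43.8]), array([29.3, 12.3]), np.float64(53.3), np.float64(75.2))
(364, array([561.6, 128.6]), array([12.6, 30.2]), np.float64(126.2), np.float64(75.3))
(332, array([505.3,  14.6]), array([12.7, 30.4]), np.float64(167.7), np.float64(75.0))
(355, array([476. ,  99.7]), array([12.4, 30.2]), np.float64(105.1), np.float64(74.9))
A 288 58.01745 [72.86931198 75.2114199 ]
B 353 126.32013 [73.16813878 75.33962089]
C 314 168.937 [72.90520881 75.10204117]
D 353 103.425316 [73.04605944 74.90213029]
```

View pics/wg.png

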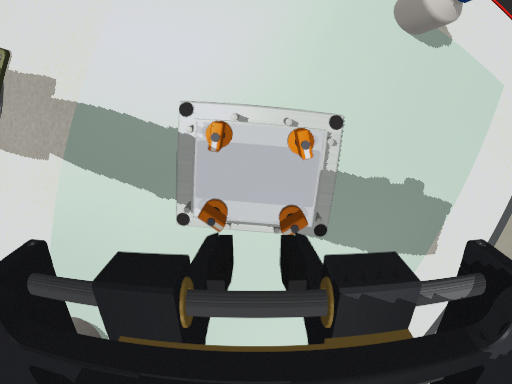

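```bash
python3 -c "
from plant import r
print(r.finish_job())"
```

```text
the job is handed in; nothing more can be done
None
```

I tightened the four nuts crosswise in small steps until the plate seated and handed the job in at about 64 s. No verdict was returned. The last held torques were about 0.20 (nudged slightly tighter afterwards, not re-read), 0.21, 0.22 and 0.26 N m, or roughly 22–28 N each. The 0.26 nut, eased back from 0.29 N m, is the least certain, at up to about 32 N against the 33 N limit. The final camera view showed the nut tops level within about 0.4 mm and the gripper clear; I did not re-measure the bystanders.

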